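# Sweep used cuvettes into the tray's trough

### The arm

A 6-joint arm with a two-finger parallel gripper is mounted at the origin on a cart in front of the work surface, level with it; the furniture and walls round the work are solid. World frame = base frame: x ahead of the robot, y to its left, z up, the work surface at z = 0. Lengths are in m, angles in rad, forces in N, time in s.
With the tool pointing down it reaches from about 0.225 to 0.875 m from the base axis. Payload 3.4 kg.
Tool frame: the origin (TCP) lies between the finger pads; the fingertips stand 25 mm ahead of it and the grasp point (between the pads) lies 6 mm ahead of it (manip.tips_ahead is the distance from the TCP to the fingertips, in m); z points along the fingers, x is the direction in which the jaws open and shut, and the axes are right-handed (so a half turn about z gives the same grasp; the last joint's range is limited). The gripper opens to 85 mm and grips with 20 to 120 N. Pads are 22 mm wide; open, the fingers measure 114 mm over their backs; the gripper's body (76 mm by 85 mm) begins 54 mm behind the grasp point. The pads swing forward as they close: fully open they stand 13 mm farther back than shut.
Start: joints at [-1.245, 0.276, 1.505, -0, 1.361, -0.121], TCP at [0.248, -0.519, 0.227] pointing down, gripper open.
Joint ranges: [-2.89, 2.89], [-0.75, 2.08], [0.22, 2.7], [-1.18, 4.32], [0.11, 2.71], [-2.7, 2.7]. Speed limits (rad/s): [2.57, 2.57, 3.14, 3.14, 3.14, 3.14].

### API

Orientations are given as a unit quaternion [w, x, y, z].
In Python, from rig import manip gives the robot as it stands. The module is installed in compiled form; this text tells all that it offers.
- The arm moves only by the tool send_rows, never from a script. Its argument "plan" is a list of rows, each an object with "linear": the shift along the tool's x, y, z in m, a list of three; "delta_rot": the turn, a rotation vector about the tool's x, y, z in degrees, a list of three; "fingers": the finger opening in m, from 0 to 0.0854. A call has 1 to 12 rows; each row shifts and turns the pose as measured when the row begins, along the tool's axes as they then stand; what a row does not reach is not made up. A row lasts 1/12 s, in which the tool goes at most 41.7 mm and 7.16 degrees, less where a joint would pass 70% of its speed; a pose out of reach is approached as far as the arm can. A call with a gripper value outside its range is refused whole. The fingers move at their own pace and stop on an object; "force" is the grip in N (left out, the last holds). Time passes only in rows, so rows that do not move let the fingers close. It gives the time, the measured TCP pose, the force and the opening at its end, in the units of the state.
- manip.get_state(): the state, without advancing time (a new reading comes with each control period).
- manip.get_image(name): name is "scene" or "side" or "wrist"; returns the picture (420x560x3 uint8, red, green, blue); there is no depth.
- manip.camera_info(name): a dict with "K" (3x3 intrinsics, pixels), "rvec" (rotation vector, rad) and "tvec" (3), from world to camera coordinates, as OpenCV has them. Camera axes: x right, y down, z forward; pixel columns grow to the right and rows downward; lengths in m; the calibration is good to about 2 mm. The wrist camera is an equidistant fisheye: a pixel r from the principal point sees the ray r / f radians off the axis. A picture is of the moment at which its call begins: read the wrist's pose just before it. camera_info takes no time and is no camera call; for the wrist camera it gives the pose at the moment of the call.
- manip.sign_off(): hands the job in, once; it reports no verdict.
Trained networks look in the newest picture that a camera, given by its name, has taken for a name from the list of things; names that differ only in an ending like _2 or _b are one class to them, and where a whole thing is asked for, a point or a joint stands for the part that bears it (a point fixed in the world has none). Each returns a list of dicts, best first, with "p" (0 to 1); they miss things now and then, are a little off and sometimes report something else, mostly with a low value. They report only what shows in the picture. A call takes as long as a camera call.
- manip.find_in(thing, camera): "extent" ([left, top, right, bottom] in pixels, round what is visible of it).
- manip.masks_of(thing, camera): "pixels" (420x560 bool, what is visible of it) and "extent" ([left, top, right, bottom] in pixels, round what is visible of it).
The state is a dict: "clock": time; "qpos": joint angles; "qd": joint speeds; "effort": joint torques, N m; "position": TCP position; "ee_rot": TCP orientation; "contact_force": force on the tool from outside, world axes, zero at the start; "moment": the same for the moment, N m; "width": finger opening in m.
Only numpy, scipy, OpenCV 4.12 (cv2) and the standard library are available. Lean on these libraries where they do the work, as an engineer would, in place of code of your own. Each camera call takes 0.05 s, during which the arm holds its last target. There are 200 camera calls.

### The job

With your fingertips, sweep the three used orange cuvettes across the white deck of the counting tray and over its open edge, so that all three lie in the trough. Only push them, never pick one up, and leave the blue reference cuvette and everything standing round the tray where they are.

Things in the scene. Friction and masses are not known exactly. Their poses are not given: they have to be found in the camera images.
- tray: White counting tray, fixed to the table. Origin on the table under the centre of its raised white deck. The deck is a flat level surface 30 mm above the table, from -130 to +130 mm along the tray's x and -100 to +100 mm along its y; a grey rim 4 mm thick and 9 mm high above the deck runs along the deck's two x ends and its -y side. The +y side of the deck (to the robot's left) has no rim: there the deck ends in a straight drop into the grey trough.
- deck_edge (a point): Middle of the deck's open edge, at deck height (30 mm); the trough begins here. Axes as the tray's; sweeping goes along +y, across this edge.
- trough (a point): Centre of the trough's floor, 4 mm above the table, 26 mm below the deck. The trough is open on top, 260 mm long (tray x) and 65 mm wide (tray y, from +100 to +165 mm), with an outer wall 39 mm high.
- orange_1: Used orange plastic cuvette 1 of 3, 12.5 x 12.5 x 45 mm, 10 to 21 g, square in section, lying on its side on the tray's deck. Origin at its centre (6 mm above the deck while it lies there); long axis = its x axis, at the start within about 30 degrees of the tray's x axis. To be swept into the trough.
- orange_2: Used orange plastic cuvette 2 of 3, 12.5 x 12.5 x 45 mm, 10 to 21 g, square in section, lying on its side on the tray's deck. Origin at its centre (6 mm above the deck while it lies there); long axis = its x axis, at the start within about 30 degrees of the tray's x axis. To be swept into the trough.
- orange_3: Used orange plastic cuvette 3 of 3, 12.5 x 12.5 x 45 mm, 10 to 21 g, square in section, lying on its side on the tray's deck. Origin at its centre (6 mm above the deck while it lies there); long axis = its x axis, at the start within about 30 degrees of the tray's x axis. To be swept into the trough.
- blue: Blue plastic reference cuvette, 12.5 x 12.5 x 45 mm, 10 to 21 g, square in section, lying on its side on the tray's deck. Origin at its centre (6 mm above the deck while it lies there); long axis = its x axis, at the start within about 30 degrees of the tray's x axis. Stays where it is. The four cuvettes lie in four lanes about 60 mm apart along the tray's x, in any order.
- platform_corner (a point): Left front corner, at its top, of the fixed white platform to the right of the tray, 165 mm above the table. It reaches from here to the right and away from the robot; a bench instrument on it rises to about 0.35 m above the table. An arm that starts over there must come round in front of it or above it.
- amber_vial: Amber vial with black cap, standing, 28 mm across, 64 mm high, on the table beside the tray; bystander. Origin at the centre of its underside.
- timer: White bench timer, 66 x 66 x 20 mm, on the table beside the tray; bystander. Origin at the centre of its underside.
- tape_roll: Green roll of tape lying flat, 72 mm across, 19 mm high, on the table beside the tray; bystander. Origin at the centre of its underside.
- red_marker: White marker pen with red cap, lying, 14 x 136 mm, on the table beside the tray; bystander. Origin at the centre of its underside.

How it is judged:
By the outcome, as a careful person would: the job done as asked, in the order asked, and still so for the second after the job is handed in, with the robot touching nothing.
It also fails if it takes over 48 s, if anything falls off the work surface, if the arm or the gripper's body presses on something with over 40 N, if the wrist force passes 120 N, or if a joint passes its speed limit or range.

## Working session

There is one attempt and no reset: what is moved stays moved. The work goes in short steps, Python scripts to look and compute and a tool call to move; the robot and the scene stay as the last step left them, time stands still between calls to the robot, and variables do not carry over. Pictures are saved under pics/ and viewed, about 8 in all and at most 12, crops included, and the job is handed in when it is done.

Besides the shell and the picture viewer there is one more tool, called after "Request:" in YAML: its name, and indented under it one key for each argument. send_rows: Moves the arm, as the interface text tells. Its arguments: {"type":"object","properties":{"plan":{"type":"array","items":{"type":"object","properties":{"linear":{"type":"array","items":{"type":"number"}},"delta_rot":{"type":"array","items":{"type":"number"}},"fingers":{"type":"number"}}}},"force":{"type":"number"}},"required":["plan"]}

```bash
mkdir -p pics
cat > h.py <<'E'
from rig import manip
import numpy as np, cv2
def save(n,f):
    im=manip.get_image(n); cv2.imwrite('pics/'+f,im[:,:,::-1]); return im
def toplane(cam,uv,z):
    c=manip.camera_info(cam); R=cv2.Rodrigues(np.array(c['rvec'],float))[0]; t=np.array(c['tvec'],float).ravel()
    uv=np.atleast_2d(uv).astype(float)
    d=np.c_[uv,np.ones(len(uv))]@np.linalg.inv(np.array(c['K'])).T@R
    o=-R.T@t
    return o+d*((z-o[2])/d[:,2])[:,None]
E
python3 - <<'E'
from h import *
save('scene','s1.png'); save('side','d1.png')
s=manip.get_state(); print(s)
for n in ['scene','side']: print(manip.camera_info(n))
E
```

```text
{'clock': 0.1, 'qpos': array([-1.24499274e+00,  2.76532133e-01,  1.50603768e+00, -1.55944214e-05,
        1.36071182e+00, -1.20982846e-01]), 'qd': array([-0.000185  , -0.00101436, -0.00245765, -0.00219451, -0.0020584 ,
        0.00209595]), 'effort': array([ 1.01328609e-03, -4.17699873e+01, -2.46404296e+01, -3.61522643e-04,
        5.79394167e-03,  1.36896011e-05]), 'position': array([ 0.24827834, -0.51808318,  0.2262136 ]), 'ee_rot': array([-5.27056064e-04,  8.46188976e-01, -5.32882260e-01, -6.59876306e-04]), 'contact_force': array([ 0.94623064,  0.51953293, -0.7967776 ]), 'moment': array([-0.0205424 , -0.01425593, -0.03470774]), 'width': 0.08528273650719612}
{'K': array([[424.28348312,   0.        , 284.44122805],
       [  0.        , 424.28348312, 205.84525296],
       [  0.        ,   0.        ,   1.        ]]), 'rvec': array([ 0.83785424, -2.35570888,  1.28834545]), 'tvec': array([0.44008911, 0.26068719, 1.12980856])}
{'K': array([[491.75130161,   0.        , 284.32850327],
       [  0.        , 491.75130161, 202.35079742],
       [  0.        ,   0.        ,   1.        ]]), 'rvec': array([ 0.50218849, -2.59177804,  1.32211432]), 'tvec': array([0.50039446, 0.16738506, 1.36810825])}
```

View pics/s1.png

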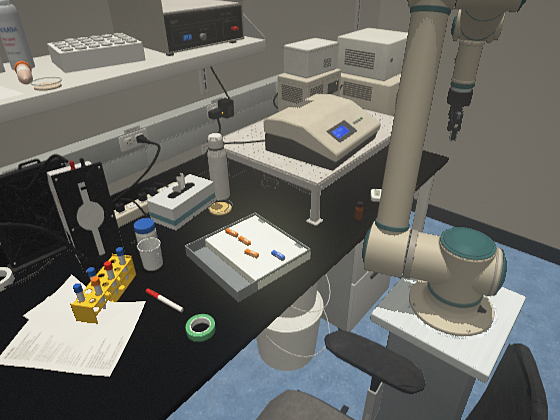

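View pics/d1.png

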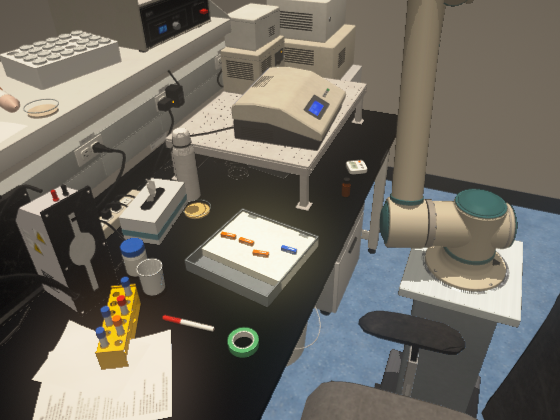

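The tray lies centre-frame, with the trough on its lower left side. In the side view the blue cuvette is at about (289,249) and the oranges are at about (228,236), (246,241) and (261,253). The platform is to the upper right.

```bash
cat >> h.py <<'E'
def color_blobs(im,kind):
    h=cv2.cvtColor(im,cv2.COLOR_RGB2HSV)
    lo,hi=((4,140,110),(20,255,255)) if kind=='o' else ((105,130,60),(130,255,255))
    m=cv2.inRange(h,lo,hi); n,l,st,c=cv2.connectedComponentsWithStats(m)
    return [(st[i,4],c[i],np.argwhere(l==i)[:,::-1]) for i in range(1,n) if st[i,4]>25]
def axis(P):
    P=P[:,:2]; return np.r_[P.mean(0), np.degrees(np.arctan2(*np.linalg.svd(P-P.mean(0),full_matrices=False)[2][0][::-1]))]
E
python3 - <<'E'
from h import *
np.set_printoptions(precision=4,suppress=True)
for cam in ['scene','side']:
    im=manip.get_image(cam)
    for k in 'ob':
        for a,c,p in color_blobs(im,k):
            w=toplane(cam,p,.038)
            if .2<w[:,0].mean()<.9 and abs(w[:,1].mean())<.3: print(cam,k,a,c,axis(w),len(w))
    for t in ['orange_1','blue','tray','amber_vial','timer','tape_roll','red_marker']:
        for r in manip.masks_of(t,cam)[:4]:
            p=np.argwhere(r['pixels'])[:,::-1]
            print(cam,t,round(r['p'],2),r['extent'],toplane(cam,p.mean(0),.038 if t in('orange_1','blue') else .01)[0])
            if t=='tray' and r['p']>.5:
                q=cv2.approxPolyDP(cv2.convexHull(p.astype(np.int32)),4,True)[:,0]; print(q.tolist())
im=cv2.imread('pics/d1.png')[190:310,170:330]; cv2.imwrite('pics/d1c.png',cv2.resize(im,None,fx=5,fy=5,interpolation=cv2.INTER_CUBIC))
E
```

```text
scene o 39 [230.3846 231.8718] [  0.6481   0.1733 175.9236] 39
scene o 34 [243.0882 239.7353] [  0.5881   0.1777 172.7386] 34
scene o 43 [250.4419 252.6977] [   0.5269    0.2097 -174.9858] 43
scene b 26 [276.9615 253.6923] [  0.4629   0.1639 175.6472] 26
scene orange_1 0.46 [237.6, 237.0, 250.3, 244.0] [0.5844 0.1766 0.038 ]
scene tray 0.81 [185.6, 213.6, 315.0, 298.3] [0.5524 0.1992 0.01  ]
[[310, 257], [238, 300], [187, 254], [185, 245], [256, 213], [309, 247]]
scene amber_vial 0.7 [350.4, 202.4, 362.6, 220.8] [ 0.4165 -0.2264  0.01  ]
scene tape_roll 0.81 [187.8, 315.6, 216.4, 340.0] [0.4487 0.4772 0.01  ]
scene red_marker 0.46 [146.0, 290.8, 184.4, 313.7] [0.5878 0.4747 0.01  ]
side o 57 [227.386  234.7018] [   0.6476    0.1726 -177.5293] 57
side o 57 [245.1228 240.4386] [  0.5885   0.1769 176.2222] 57
side o 60 [259.65 252.45] [   0.5285    0.2084 -172.1798] 60
side b 27 [287.8889 248.2222] [  0.4626   0.1636 175.685 ] 27
side orange_1 0.64 [238.6, 236.6, 252.3, 245.2] [0.5836 0.1794 0.038 ]
side orange_1 0.51 [222.1, 231.5, 238.3, 241.7] [0.6422 0.1744 0.038 ]
side orange_1 0.51 [184.4, 208.8, 317.5, 307.3] [0.5401 0.2299 0.038 ]
side blue 0.2 [187.1, 208.6, 319.2, 309.0] [0.5393 0.2309 0.038 ]
side tray 0.57 [183.6, 208.2, 320.4, 307.7] [0.5549 0.202  0.01  ]
[[319, 239], [267, 306], [192, 273], [184, 262], [243, 208]]
side amber_vial 0.48 [342.4, 178.7, 350.5, 194.7] [ 0.4088 -0.2257  0.01  ]
side timer 0.74 [252.6, 249.6, 267.7, 256.2] [0.541  0.1822 0.01  ]
side timer 0.53 [346.5, 159.1, 370.5, 178.3] [ 0.4117 -0.3669  0.01  ]
side tape_roll 0.67 [229.6, 326.2, 259.3, 355.3] [0.4469 0.48   0.01  ]
side red_marker 0.52 [166.8, 317.1, 218.5, 328.7] [0.598  0.4772 0.01  ]
```

View pics/d1c.png

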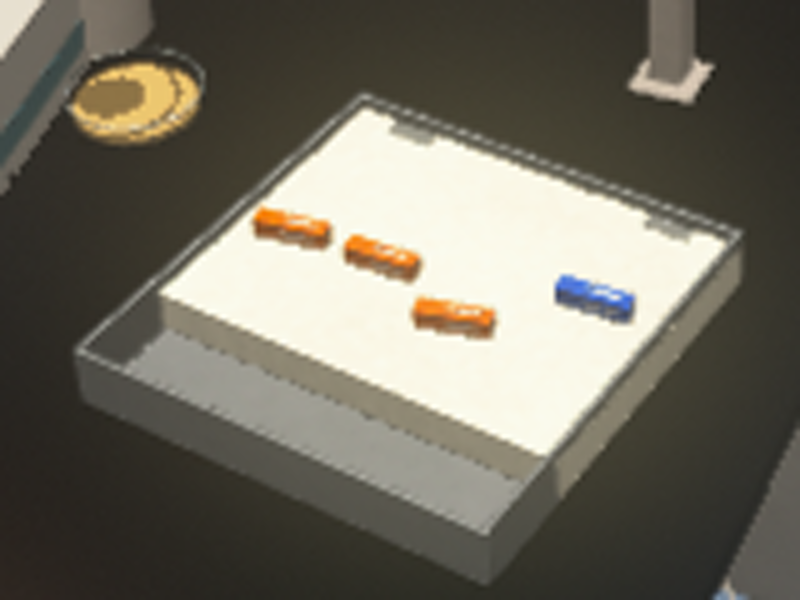

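The crop shows the open edge running from crop (160,295) to (548,457). The back rim corners are at (365,95) and (742,235), and the outer trough wall top runs from (80,350) to (488,535). I'll convert these to world positions.

Run:
```python
from h import *
np.set_printoptions(precision=4,suppress=True)
f=lambda p:np.array(p)/5+[170-.4,190-.4]
E=toplane('side',f([(160,295),(548,457)]),.03); print(E)
B=toplane('side',f([(365,95),(742,235),(80,350),(488,535)]),.039); print(B)
for P in (E,B[:2],B[2:]): print(np.degrees(np.arctan2(*(P[0]-P[1])[[1,0]])), np.linalg.norm(P[0]-P[1]))
from scipy.spatial.transform import Rotation as R
s=manip.get_state(); print(R.from_quat(s['ee_rot'],scalar_first=True).as_matrix())
print(toplane('side',[[304,207]],0), toplane('side',f([(685,70),(710,70),(640,90),(690,105)]),0))
```

```text
[[0.6918 0.2454 0.03  ]
 [0.4387 0.2829 0.03  ]]
[[0.6621 0.0437 0.039 ]
 [0.4007 0.0865 0.039 ]
 [0.7033 0.3096 0.039 ]
 [0.4418 0.3521 0.039 ]]
-8.42523682013037 0.25583377072944136
-9.289877466639485 0.26487479736834335
-9.244103519304636 0.2649946434326112
[[ 0.4321 -0.9018  0.0001]
 [-0.9018 -0.4321 -0.0001]
 [ 0.0001  0.     -1.    ]]
[[ 0.5063 -0.0828  0.    ]] [[ 0.505  -0.1034  0.    ]
 [ 0.4898 -0.1093  0.    ]
 [ 0.5244 -0.0722  0.    ]
 [ 0.4888 -0.0687  0.    ]]
```

```bash
cat >> h.py <<'E'
from scipy.spatial.transform import Rotation as Rn
C=np.array([.5475,.1657]); U=np.array([.9871,-.1599]); V=np.array([.1599,.9871])
def go(tx,ty,z):
    s=manip.get_state(); M=Rn.from_quat(s['ee_rot'],scalar_first=True).as_matrix(); p=s['position']
    T=np.r_[C+tx*U+ty*V,z]; D=M.T@(T-p)
    yaw=np.degrees(np.arctan2(M[1,0],M[0,0])); d=p[:2]-C
    print('tray pos',np.round([d@U,d@V,p[2]],4),'yaw',yaw.round(2),'tilt',np.round(M[:,2],4),'tool delta',D.round(4),'w',s['width'],'F',s['contact_force'].round(1),'t',s['clock'])
E
python3 - <<'E'
from h import *
print(manip.tips_ahead); print(toplane('side',[[305,164],[400,113],[160,128]],.165)); print(toplane('scene',[[316,190],[449,156]],.165))
E
```

```text
0.025
[[ 0.50335995 -0.0791007   0.165     ]
 [ 0.30758895 -0.53028076  0.165     ]
 [ 1.05275544 -0.12293272  0.165     ]]
[[ 0.46694452 -0.03084321  0.165     ]
 [ 0.23848882 -0.5208895   0.165     ]]
```

Request:
send_rows:
  plan:
    - {"linear": [-0.0335, -0.0207, 0], "fingers": 0.01}
    - {"linear": [-0.0335, -0.0207, 0], "fingers": 0.01}
    - {"linear": [-0.0335, -0.0207, 0], "fingers": 0.01}
    - {"linear": [-0.0335, -0.0207, 0], "fingers": 0.01}
  force: 30

```text
$.plan[0]: bad value
```

Request:
send_rows:
  plan:
    - {"linear": [-0.0335, -0.0207, 0.0], "delta_rot": [0, 0, 0], "fingers": 0.01}
    - {"linear": [-0.0335, -0.0207, 0.0], "delta_rot": [0, 0, 0], "fingers": 0.01}
    - {"linear": [-0.0335, -0.0207, 0.0], "delta_rot": [0, 0, 0], "fingers": 0.01}
    - {"linear": [-0.0335, -0.0207, 0.0], "delta_rot": [0, 0, 0], "fingers": 0.01}
  force: 30

```text
clock: 1.23
position: [0.2654, -0.3667, 0.2244]
ee_rot: [0.002, 0.844, -0.536, 0.002]
contact_force: [-0.1, -0.9, 0.4]
width: 0.0389
```

Request:
send_rows:
  plan:
    - {"linear": [-0.0335, -0.0207, 0.0], "delta_rot": [0, 0, 0], "fingers": 0.01}
    - {"linear": [-0.0335, -0.0207, 0.0], "delta_rot": [0, 0, 0], "fingers": 0.01}
    - {"linear": [-0.0335, -0.0207, 0.0], "delta_rot": [0, 0, 0], "fingers": 0.01}
    - {"linear": [-0.0335, -0.0207, 0.0], "delta_rot": [0, 0, 0], "fingers": 0.01}
    - {"linear": [-0.0335, -0.0207, 0.0], "delta_rot": [0, 0, 0], "fingers": 0.01}
    - {"linear": [-0.0335, -0.0207, 0.0], "delta_rot": [0, 0, 0], "fingers": 0.01}
    - {"linear": [-0.0335, -0.0207, 0.0], "delta_rot": [0, 0, 0], "fingers": 0.01}
    - {"linear": [-0.0335, -0.0207, 0.0], "delta_rot": [0, 0, 0], "fingers": 0.01}
    - {"linear": [-0.0335, -0.0207, 0.0], "delta_rot": [0, 0, 0], "fingers": 0.01}

```text
clock: 1.98
position: [0.3051, 0.0009, 0.2237]
ee_rot: [0.001, 0.841, -0.541, 0.006]
contact_force: [1.3, 0.0, -0.4]
width: 0.0099
```

Request:
send_rows:
  plan:
    - {"linear": [0, 0, 0], "delta_rot": [0, 0, -7], "fingers": 0.01}
    - {"linear": [0, 0, 0], "delta_rot": [0, 0, -7], "fingers": 0.01}
    - {"linear": [0, 0, 0], "delta_rot": [0, 0, -7], "fingers": 0.01}
    - {"linear": [0, 0, 0], "delta_rot": [0, 0, -7], "fingers": 0.01}
    - {"linear": [0, 0, 0], "delta_rot": [0, 0, -7], "fingers": 0.01}
    - {"linear": [0, 0, 0], "delta_rot": [0, 0, -7], "fingers": 0.01}
    - {"linear": [0, 0, 0], "delta_rot": [0, 0, -7], "fingers": 0.01}
    - {"linear": [0, 0, 0], "delta_rot": [0, 0, -6], "fingers": 0.01}

```text
clock: 2.65
position: [0.3035, 0.0156, 0.2254]
ee_rot: [0.001, 0.997, -0.077, 0.008]
contact_force: [-0.6, -0.2, -0.1]
width: 0.01
```

```bash
python3 -c "
from h import *
go(.096,-.015,.10)"
```

```text
tray pos [-0.2168 -0.1871  0.2254] yaw -8.81 tilt [ 0.0161 -0.0033 -0.9999] tool delta [ 0.3119 -0.1701  0.1304] w 0.010049517551649059 F [-0.6 -0.2 -0.1] t 2.65
```

Request:
send_rows:
  plan:
    - {"linear": [0.028, -0.0155, 0.0], "delta_rot": [0, -0.45, 0.1], "fingers": 0.01}
    - {"linear": [0.028, -0.0155, 0.0], "delta_rot": [0, -0.45, 0.1], "fingers": 0.01}
    - {"linear": [0.028, -0.0155, 0.0], "delta_rot": [0, 0, 0], "fingers": 0.01}
    - {"linear": [0.028, -0.0155, 0.0], "delta_rot": [0, 0, 0], "fingers": 0.01}
    - {"linear": [0.028, -0.0155, 0.0], "delta_rot": [0, 0, 0], "fingers": 0.01}
    - {"linear": [0.028, -0.0155, 0.01], "delta_rot": [0, 0, 0], "fingers": 0.01}
    - {"linear": [0.028, -0.0155, 0.02], "delta_rot": [0, 0, 0], "fingers": 0.01}
    - {"linear": [0.028, -0.0155, 0.025], "delta_rot": [0, 0, 0], "fingers": 0.01}
    - {"linear": [0.028, -0.0155, 0.025], "delta_rot": [0, 0, 0], "fingers": 0.01}
    - {"linear": [0.028, -0.0155, 0.025], "delta_rot": [0, 0, 0], "fingers": 0.01}
    - {"linear": [0.028, -0.0155, 0.025], "delta_rot": [0, 0, 0], "fingers": 0.01}
    - {"linear": [0, 0, 0], "delta_rot": [0, 0, 0], "fingers": 0.01}

```text
clock: 3.65
position: [0.6487, 0.1425, 0.0948]
ee_rot: [0.001, 0.997, -0.077, 0.007]
contact_force: [-0.2, -0.2, -0.0]
width: 0.0102
```

```bash
python3 -c "
from h import *
go(.096,-.015,.061); save('side','d2.png'); save('wrist','w2.png')
a=cv2.imread('pics/d2.png')[150:300,170:330]; b=cv2.imread('pics/w2.png')
cv2.imwrite('pics/c2.png',np.hstack([cv2.resize(a,(400,375)),cv2.resize(b,(400,300))[:, :] if 0 else cv2.resize(b,(400,375))]))"
```

```text
tray pos [ 0.1036 -0.0067  0.0948] yaw -8.82 tilt [ 0.0133 -0.0028 -0.9999] tool delta [-0.0081  0.0082  0.0337] w 0.010222477985306606 F [-0.2 -0.2 -0. ] t 3.65
```

View pics/c2.png

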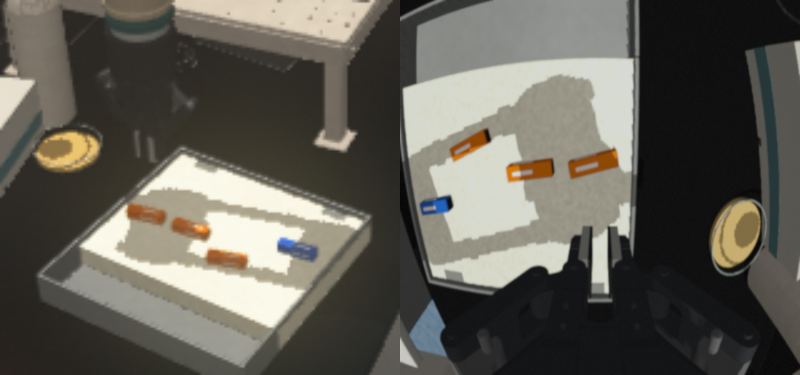

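The side view shows the gripper over the back right of the deck. The wrist view shows the fingertips at (590–620,235), behind orange 1 at (593,163). No cuvette has moved.

```bash
python3 -c "
from h import *
print(toplane('side',[[228,213.5]],.072))
c=manip.camera_info('wrist');R=cv2.Rodrigues(c['rvec'])[0]; o=-R.T@c['tvec']; K=c['K']; print(o)
def w(uv,z):
    d=(np.array(uv)-[K[0,2],K[1,2]])/K[0,0]; r=np.hypot(*d); v=R.T@np.r_[d/r*np.sin(r),np.cos(r)]; return o+v*(z-o[2])/v[2]
im=manip.get_image('wrist')
for k in 'ob':
  for a,cc,p in color_blobs(im,k):
    P=np.array([w(q,.04) for q in p]); 
    if a<300 or P[:,0].mean()>.72: continue
    A=axis(P); d=A[:2]-C; print(k,a,A.round(4),'tray',(d@U).round(4),(d@V).round(4))
# wrist pixels (crop: x/400*560, y/375*420)
for n,q in dict(edgeL=(403,85),edgeR=(632,58),rimR=(636,300),rimTopR=(635,3)).items():
    P=w(((q[0]-400)*1.4,q[1]*1.12),.03); d=P[:2]-C; print(n,P.round(4),'tray',(d@U).round(4),(d@V).round(4))
"
```

```text
[[0.66974721 0.12047948 0.072     ]]
[0.65636075 0.2188593  0.24649702]
o 657 [   0.5287    0.2083 -172.12  ] tray -0.0254 0.039
o 1058 [ 6.483000e-01  1.725000e-01 -1.767741e+02] tray 0.0984 0.0228
o 910 [  0.5886   0.1769 175.6821] tray 0.0388 0.0176
b 452 [4.646000e-01 1.651000e-01 1.790791e+02] tray -0.0818 -0.0138
edgeL [0.4338 0.2857 0.03  ] tray -0.1315 0.1003
edgeR [0.6929 0.2429 0.03  ] tray 0.1312 0.0994
rimR [0.6742 0.0292 0.03  ] tray 0.1469 -0.1145
rimTopR [0.7027 0.2858 0.03  ] tray 0.134 0.1433
```

Request:
send_rows:
  plan:
    - {"linear": [-0.006, 0.006, 0.0], "delta_rot": [0, -0.4, 0], "fingers": 0.01}
    - {"linear": [0, 0, 0.017], "delta_rot": [0, -0.4, 0], "fingers": 0.01}
    - {"linear": [0, 0, 0.015], "delta_rot": [0, 0, 0], "fingers": 0.01}
    - {"linear": [0, 0, 0], "delta_rot": [0, 0, 0], "fingers": 0.01}

```text
clock: 4.13
position: [0.6357, 0.1336, 0.0778]
ee_rot: [0.0, 0.997, -0.077, 0.005]
contact_force: [-1.1, 0.4, 0.7]
width: 0.0101
```

```bash
python3 -c "
from h import *
go(.097,.106,.060); save('side','d3.png');save('wrist','w3.png')
a=cv2.imread('pics/d3.png')[150:300,170:330]; b=cv2.imread('pics/w3.png')
cv2.imwrite('pics/c3.png',np.hstack([cv2.resize(a,(400,375)),cv2.resize(b,(400,375))]))"
```

```text
tray pos [ 0.0922 -0.0176  0.0778] yaw -8.86 tilt [ 0.0104 -0.001  -0.9999] tool delta [ 0.0054 -0.1235  0.0179] w 0.010130634036525997 F [-1.1  0.4  0.7] t 4.1333
```

View pics/c3.png

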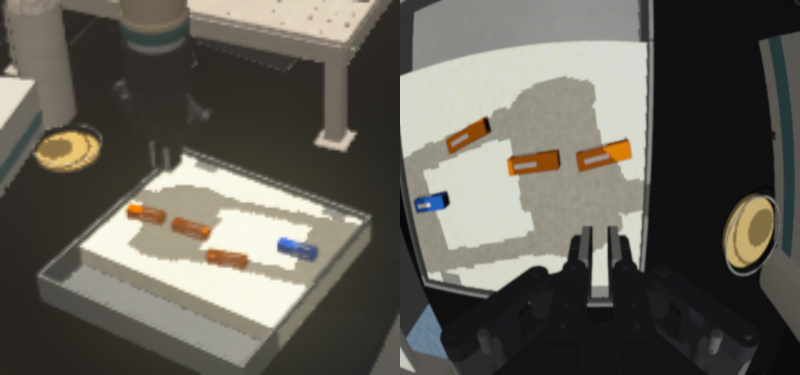

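The cuvettes have not moved. The fingers are still short of the deck, at crop (155,165). I'll compare the expected tip projection with what the pictures show.

```bash
python3 -c "
from h import *
s=manip.get_state(); M=Rn.from_quat(s['ee_rot'],scalar_first=True).as_matrix()
c=manip.camera_info('side')
for a in (0,.012,.025):
  p=s['position']+M[:,2]*a
  print(a,p,cv2.projectPoints(p[None],c['rvec'],c['tvec'],c['K'],None)[0].ravel())
c=manip.camera_info('wrist');R=cv2.Rodrigues(c['rvec'])[0]
for a in (0,.012,.025):
  v=R@(s['position']+M[:,2]*a)+c['tvec']; th=np.arctan2(np.hypot(*v[:2]),v[2]); print(v[:2]/np.hypot(*v[:2])*th*c['K'][0,0]+c['K'][:2,2])
a=cv2.imread('pics/d3.png')[180:250,200:290]; cv2.imwrite('pics/c4.png',cv2.resize(a,None,fx=8,fy=8,interpolation=cv2.INTER_CUBIC))"
```

```text
0 [0.63771486 0.13395068 0.08005397] [235.44527437 216.32070754]
0.012 [0.63789315 0.13394425 0.06805529] [235.68912741 219.58465734]
0.025 [0.6380863  0.13393729 0.05505673] [235.95059188 223.08433445]
[277.64210988 266.78920274]
[277.77521687 256.48495682]
[277.90304038 246.64668266]
```

View pics/c4.png

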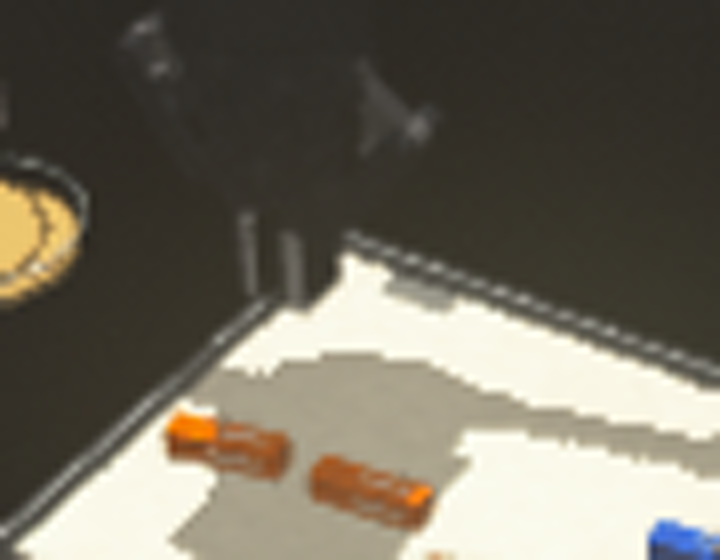

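Tips appear at about (234,218) px in the side view, a little higher than the model predicts (236,223). I'll descend in small steps and check force.

Request:
send_rows:
  plan:
    - {"linear": [0.003, 0, 0.012], "delta_rot": [0, -0.5, 0], "fingers": 0.01}
    - {"linear": [0.002, 0, 0.01], "delta_rot": [0, 0, 0], "fingers": 0.01}
    - {"linear": [0, 0, 0], "delta_rot": [0, 0, 0], "fingers": 0.01}
    - {"linear": [0, 0, 0], "delta_rot": [0, 0, 0], "fingers": 0.01}

```text
clock: 4.57
position: [0.6449, 0.1325, 0.0623]
ee_rot: [-0.001, 0.997, -0.078, 0.007]
contact_force: [0.5, 0.6, 0.6]
width: 0.0098
```

```bash
python3 -c "
from h import *
for i in range(3): manip.get_image('wrist'); go(.097,.106,.060)
save('side','d4.png'); a=cv2.imread('pics/d4.png')[180:250,200:290]; cv2.imwrite('pics/c5.png',cv2.resize(a,None,fx=8,fy=8,interpolation=cv2.INTER_CUBIC))"
```

```text
tray pos [ 0.1013 -0.0172  0.0621] yaw -8.89 tilt [ 0.0139  0.0017 -0.9999] tool delta [-0.0036 -0.1232  0.0025] w 0.009906051963628421 F [-0.1 -0.3 -0.5] t 4.6167
tray pos [ 0.1012 -0.0171  0.0621] yaw -8.89 tilt [ 0.0139  0.0017 -0.9999] tool delta [-0.0036 -0.1231  0.0026] w 0.010073335740360968 F [-0.6  0.3 -0.2] t 4.6667
tray pos [ 0.1012 -0.0171  0.0622] yaw -8.89 tilt [ 0.0141  0.0018 -0.9999] tool delta [-0.0036 -0.1231  0.0027] w 0.009936036217823673 F [-0.   0.3  0.1] t 4.7167
```

View pics/c5.png

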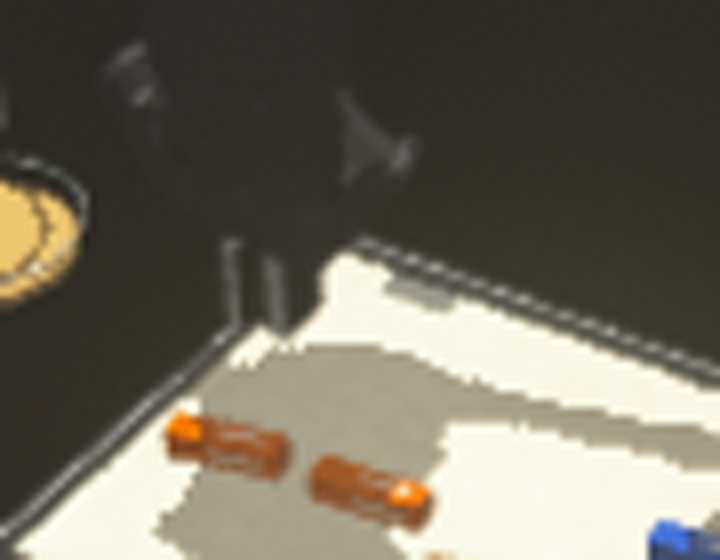

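Tips are at about (232,221) px and force is zero, so they are still clear of the deck. I'll lower further in small steps, watching force.

Request:
send_rows:
  plan:
    - {"linear": [-0.003, 0, 0.004], "delta_rot": [0, 0, 0], "fingers": 0.01}
    - {"linear": [0, 0, 0.003], "delta_rot": [0, 0, 0], "fingers": 0.01}
    - {"linear": [0, 0, 0], "delta_rot": [0, 0, 0], "fingers": 0.01}

```text
clock: 5.02
position: [0.6419, 0.1335, 0.0551]
ee_rot: [-0.002, 0.997, -0.077, 0.007]
contact_force: [0.2, 0.9, 0.3]
width: 0.0101
```

```bash
python3 -c "
from h import *
go(.097,.106,.060)
c=manip.camera_info('side')
for dy in (-.011,.011):
  for z in (.035,.045,.055):
    p=np.r_[C+.1013*U+(-.0171+dy)*V,z]; print(dy,z,cv2.projectPoints(p[None],c['rvec'],c['tvec'],c['K'],None)[0].ravel())
"
```

```text
tray pos [ 0.0983 -0.0167  0.0551] yaw -8.87 tilt [ 0.0149  0.0019 -0.9999] tool delta [-0.0005 -0.1227 -0.0044] w 0.010139705036040555 F [0.2 0.9 0.3] t 5.0167
-0.011 0.035 [236.81444109 225.66049576]
-0.011 0.045 [236.57601843 223.01094319]
-0.011 0.055 [236.33567036 220.33999366]
0.011 0.035 [232.40028558 229.68079283]
0.011 0.045 [232.14141992 227.01974557]
0.011 0.055 [231.8804417  224.33698186]
```

Request:
send_rows:
  plan:
    - {"linear": [0, 0, 0.004], "delta_rot": [0, 0, 0], "fingers": 0.01}
    - {"linear": [0, 0, 0.0], "delta_rot": [0, 0, 0], "fingers": 0.01}

```text
clock: 5.18
position: [0.6416, 0.1336, 0.0504]
ee_rot: [-0.001, 0.997, -0.077, 0.007]
contact_force: [-0.5, 0.0, 0.7]
width: 0.0102
```

```bash
python3 -c "
from h import *
go(.097,.106,.060)
save('side','d5.png'); save('wrist','w5.png'); a=cv2.imread('pics/d5.png')[190:250,200:270]; b=cv2.imread('pics/w5.png')[100:360,180:400]
cv2.imwrite('pics/c6.png',np.hstack([cv2.resize(a,(440,440),interpolation=cv2.INTER_CUBIC)[:, :],cv2.resize(b,(360,440))]))"
```

```text
tray pos [ 0.098  -0.0166  0.0504] yaw -8.85 tilt [ 0.0144  0.0019 -0.9999] tool delta [-1.000e-04 -1.227e-01 -9.100e-03] w 0.010203961076203244 F [-0.5  0.   0.7] t 5.1833
```

View pics/c6.png

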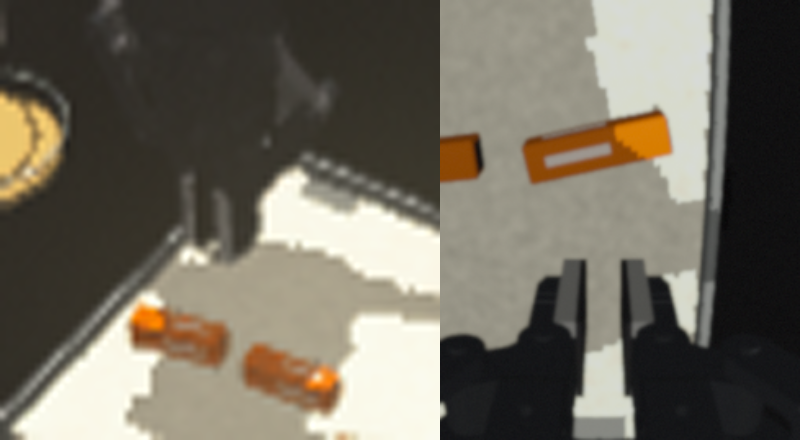

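No contact yet and force is still zero. The tips hover behind orange 1.

Request:
send_rows:
  plan:
    - {"linear": [0, 0, 0.004], "delta_rot": [0, 0, 0], "fingers": 0.01}
    - {"linear": [0, 0, 0.0], "delta_rot": [0, 0, 0], "fingers": 0.01}

```text
clock: 5.45
position: [0.6425, 0.1337, 0.0471]
ee_rot: [-0.002, 0.997, -0.077, 0.008]
contact_force: [-0.4, -0.2, -0.8]
width: 0.01
```

Request:
send_rows:
  plan:
    - {"linear": [0, 0, 0.002], "delta_rot": [0, 0, 0], "fingers": 0.01}
    - {"linear": [0, 0, 0.0], "delta_rot": [0, 0, 0], "fingers": 0.01}

```text
clock: 5.62
position: [0.6427, 0.1337, 0.0449]
ee_rot: [-0.002, 0.997, -0.077, 0.008]
contact_force: [0.6, 0.5, 0.2]
width: 0.0097
```

Request:
send_rows:
  plan:
    - {"linear": [0, 0, 0.002], "delta_rot": [0, 0, 0], "fingers": 0.01}
    - {"linear": [0, 0, 0.0], "delta_rot": [0, 0, 0], "fingers": 0.01}

```text
clock: 5.78
position: [0.6428, 0.1336, 0.0426]
ee_rot: [-0.002, 0.997, -0.077, 0.008]
contact_force: [-0.2, -0.0, -0.7]
width: 0.0102
```

Request:
send_rows:
  plan:
    - {"linear": [0, 0, 0.002], "delta_rot": [0, 0, 0], "fingers": 0.01}
    - {"linear": [0, 0, 0.0], "delta_rot": [0, 0, 0], "fingers": 0.01}

```text
clock: 5.95
position: [0.6429, 0.1337, 0.0405]
ee_rot: [-0.002, 0.997, -0.077, 0.008]
contact_force: [0.1, -1.5, 0.4]
width: 0.0099
```

```bash
python3 -c "
from h import *
go(.097,.106,.040)
save('side','d6.png'); save('wrist','w6.png'); a=cv2.imread('pics/d6.png')[190:250,200:270]; b=cv2.imread('pics/w6.png')[100:360,180:400]
cv2.imwrite('pics/c7.png',np.hstack([cv2.resize(a,(440,440),interpolation=cv2.INTER_CUBIC)[:, :],cv2.resize(b,(360,440))]))"
```

```text
tray pos [ 0.0993 -0.0164  0.0405] yaw -8.86 tilt [ 0.0167  0.002  -0.9999] tool delta [-0.0015 -0.1224  0.001 ] w 0.009935650190008138 F [ 0.1 -1.5  0.4] t 5.95
```

View pics/c7.png

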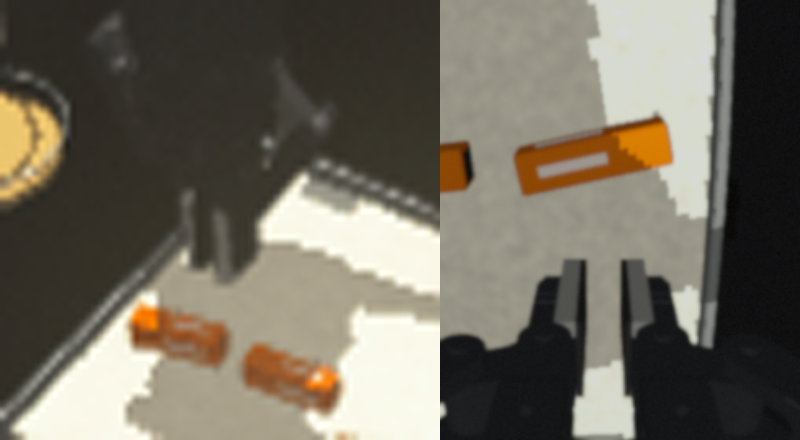

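Tips at about (235,228) px in the side view. I'll use the known 10 mm gap in the wrist view to get the tips' true depth.

```bash
python3 -c "
from h import *
c=manip.camera_info('wrist');R=cv2.Rodrigues(c['rvec'])[0]; o=-R.T@c['tvec']; K=c['K']; print(K[0,0],K[:2,2],o)
def ray(uv):
    d=(np.array(uv)-[K[0,2],K[1,2]])/K[0,0]; r=np.hypot(*d); return R.T@np.r_[d/r*np.sin(r),np.cos(r)]
a,b=ray((268.6,253.7)),ray((291.9,253.7)); 
for row in (253.7,):
  D=.010/np.linalg.norm(a-b); P=o+(a+b)/2*D; d=P[:2]-C; print(D,P,'tray',d@U,d@V)
# actual gap in pixels on raw picture
im=cv2.imread('pics/w6.png'); 
for r in (254,256,258,262,270,280): print(r,im[r,255:306].mean(1).astype(int).tolist())
s=manip.get_state(); 
for z in (.03,.035,.04,.045,.05):
  D=(z-o[2])/a[2]; d=(o+a*D)[:2]-C; e=(o+b*D)[:2]-C; print(z,'gap',np.linalg.norm(d-e),'y',d@V,e@V)
"
```

```text
325.19226210127806 [279.58245916 207.75032261] [0.65364464 0.21039779 0.1885178 ]
0.14006300354715645 [0.64676693 0.15079614 0.06205442] tray 0.10036951678264441 0.0011611833063362783
254 [114, 94, 84, 83, 83, 83, 83, 82, 83, 81, 69, 55, 45, 61, 96, 128, 140, 143, 144, 146, 146, 146, 147, 147, 148, 148, 149, 149, 148, 146, 145, 145, 144, 143, 132, 101, 63, 44, 52, 69, 79, 83, 82, 82, 83, 82, 83, 84, 90, 111, 133]
256 [106, 87, 81, 80, 81, 79, 79, 80, 79, 75, 59, 41, 28, 43, 85, 122, 137, 142, 144, 145, 145, 147, 145, 145, 145, 144, 144, 145, 145, 144, 144, 143, 144, 142, 129, 91, 46, 25, 36, 58, 74, 79, 80, 80, 79, 80, 80, 80, 84, 100, 125]
258 [98, 84, 80, 79, 80, 80, 80, 80, 79, 73, 57, 34, 25, 40, 84, 121, 138, 142, 144, 145, 145, 145, 144, 142, 142, 142, 143, 143, 143, 143, 143, 143, 143, 142, 128, 89, 44, 22, 33, 55, 71, 78, 80, 79, 81, 79, 79, 80, 84, 97, 121]
262 [85, 81, 80, 81, 81, 80, 79, 80, 78, 70, 51, 29, 20, 42, 84, 123, 139, 142, 142, 142, 141, 142, 142, 143, 143, 145, 147, 147, 148, 148, 146, 145, 144, 142, 128, 89, 44, 23, 25, 48, 68, 77, 80, 81, 80, 80, 79, 79, 80, 82, 91]
270 [79, 79, 80, 81, 79, 80, 79, 78, 73, 56, 36, 21, 22, 40, 82, 120, 137, 141, 141, 140, 141, 143, 144, 145, 146, 146, 148, 148, 148, 148, 148, 147, 145, 142, 127, 89, 43, 21, 20, 32, 53, 71, 79, 79, 79, 79, 80, 80, 79, 79, 78]
280 [79, 81, 80, 79, 80, 80, 79, 72, 59, 37, 20, 18, 19, 35, 79, 120, 138, 142, 142, 141, 140, 140, 140, 141, 143, 144, 145, 146, 146, 146, 146, 145, 146, 144, 127, 83, 38, 20, 19, 22, 33, 54, 71, 78, 80, 79, 81, 80, 79, 80, 80]
0.03 gap 0.012523601187771533 y -0.014021870362128831 -0.013929760761702412
0.035 gap 0.012128579269565187 y -0.011652559609589587 -0.011563355348490092
0.04 gap 0.01173355735135895 y -0.009283248857050347 -0.00919694993527776
0.045 gap 0.011338535433152608 y -0.006913938104511077 -0.006830544522065472
0.05 gap 0.010943513514946258 y -0.004544627351971836 -0.0044641391088531285
```

Both cameras put the tips at z≈0.044, higher than the nominal offset says. I'll go about 8 mm lower with force checks.

Request:
send_rows:
  plan:
    - {"linear": [0, 0, 0.003], "delta_rot": [0, 0, 0], "fingers": 0.01}
    - {"linear": [0, 0, 0.0], "delta_rot": [0, 0, 0], "fingers": 0.01}

```text
clock: 6.22
position: [0.6434, 0.1337, 0.0379]
ee_rot: [-0.002, 0.997, -0.077, 0.009]
contact_force: [-0.1, 0.3, 0.0]
width: 0.0099
```

Request:
send_rows:
  plan:
    - {"linear": [0, 0, 0.003], "delta_rot": [0, 0, 0], "fingers": 0.01}
    - {"linear": [0, 0, 0.0], "delta_rot": [0, 0, 0], "fingers": 0.01}

```text
clock: 6.38
position: [0.6435, 0.1337, 0.0346]
ee_rot: [-0.002, 0.997, -0.077, 0.009]
contact_force: [0.3, 0.2, -0.1]
width: 0.0103
```

```bash
python3 -c "
from h import *
go(.097,.106,.040)
save('side','d7.png'); save('wrist','w7.png'); a=cv2.imread('pics/d7.png')[190:250,200:270]; b=cv2.imread('pics/w7.png')[100:360,180:400]
cv2.imwrite('pics/c8.png',np.hstack([cv2.resize(a,(440,440),interpolation=cv2.INTER_CUBIC)[:, :],cv2.resize(b,(360,440))]))"
```

```text
tray pos [ 0.0999 -0.0162  0.0346] yaw -8.86 tilt [ 0.018   0.0022 -0.9998] tool delta [-0.002  -0.1222 -0.0049] w 0.010338076560809694 F [ 0.3  0.2 -0.1] t 6.3833
```

View pics/c8.png

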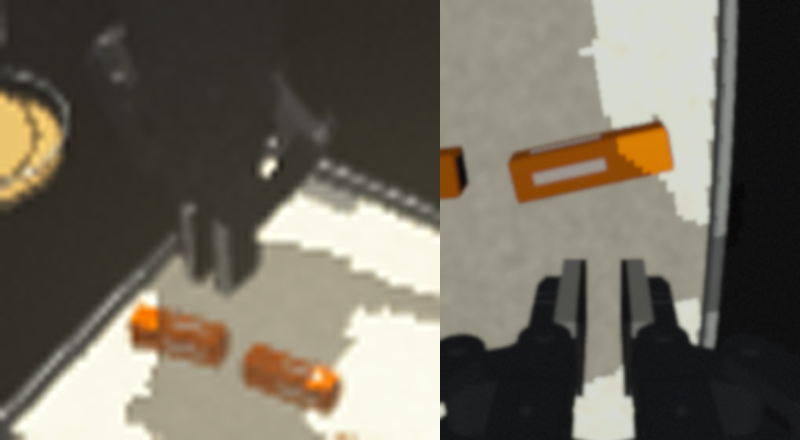

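Tips are at about (236,230) px, z≈0.040, just behind orange 1, with rim clearance of about 12 mm. One more step down, then the first sweep.

Request:
send_rows:
  plan:
    - {"linear": [-0.002, 0, 0.003], "delta_rot": [0, -0.6, 0], "fingers": 0.01}
    - {"linear": [0, 0, 0.0], "delta_rot": [0, 0, 0], "fingers": 0.01}

```text
clock: 6.65
position: [0.6419, 0.1342, 0.032]
ee_rot: [-0.002, 0.997, -0.077, 0.004]
contact_force: [-0.8, -0.7, -0.4]
width: 0.01
```

Request:
send_rows:
  plan:
    - {"linear": [0, 0, 0.0015], "delta_rot": [0, 0, 0], "fingers": 0.01}
    - {"linear": [0, 0, 0.0], "delta_rot": [0, 0, 0], "fingers": 0.01}

```text
clock: 6.82
position: [0.642, 0.1341, 0.0303]
ee_rot: [-0.002, 0.997, -0.077, 0.004]
contact_force: [-0.1, -0.1, 1.1]
width: 0.0099
```

```bash
python3 -c "
from h import *
go(.097,.106,.030)"
```

```text
tray pos [ 0.0983 -0.016   0.0303] yaw -8.86 tilt [ 0.0079  0.0041 -1.    ] tool delta [-0.0006 -0.122   0.0009] w 0.00991425587313506 F [-0.1 -0.1  1.1] t 6.8167
```

Request:
send_rows:
  plan:
    - {"linear": [0, -0.012, 0], "delta_rot": [0, 0, 0], "fingers": 0.01}
    - {"linear": [0, -0.012, 0], "delta_rot": [0, 0, 0], "fingers": 0.01}
    - {"linear": [0, -0.012, 0], "delta_rot": [0, 0, 0], "fingers": 0.01}

```text
clock: 7.07
position: [0.6477, 0.17, 0.0304]
ee_rot: [-0.002, 0.997, -0.079, 0.003]
contact_force: [-0.1, 0.0, -0.3]
width: 0.0102
```

```bash
cat >> h.py <<'E'
def cuv(cams=('side','scene')):
    for cam in cams:
        im=manip.get_image(cam)
        for k in 'ob':
            for a,c,p in color_blobs(im,k):
                w=toplane(cam,p,.038); A=axis(w); d=A[:2]-C
                if abs(d@U)<.15 and abs(d@V)<.2: print(cam,k,a,np.round([d@U,d@V],4),'ang',(A[2]%180).round(1))
E
python3 -c "
from h import *
go(.097,.106,.030);cuv()"
```

```text
tray pos [0.0983 0.0202 0.0304] yaw -9.06 tilt [ 0.0072  0.0036 -1.    ] tool delta [-0.0011 -0.0858  0.0008] w 0.010163528761516242 F [-0.1  0.  -0.3] t 7.0667
side o 55 [0.0981 0.038 ] ang 166.7
side o 61 [0.0382 0.0179] ang 174.7
side o 67 [-0.0263  0.0395] ang 7.9
scene o 41 [0.0962 0.0419] ang 167.7
scene o 37 [0.039  0.0188] ang 173.0
scene o 43 [-0.0276  0.0399] ang 4.2
```

It pushes squarely. I'll continue over the edge, lift, and return.

Request:
send_rows:
  plan:
    - {"linear": [0, -0.012, 0], "delta_rot": [0, 0, 0], "fingers": 0.01}
    - {"linear": [0, -0.012, 0], "delta_rot": [0, 0, 0], "fingers": 0.01}
    - {"linear": [0, -0.012, 0], "delta_rot": [0, 0, 0], "fingers": 0.01}
    - {"linear": [0, -0.012, 0], "delta_rot": [0, 0, 0], "fingers": 0.01}
    - {"linear": [0, -0.012, 0], "delta_rot": [0, 0, 0], "fingers": 0.01}
    - {"linear": [0, -0.012, 0], "delta_rot": [0, 0, 0], "fingers": 0.01}
    - {"linear": [0, -0.012, 0], "delta_rot": [0, 0, 0], "fingers": 0.01}
    - {"linear": [0, -0.006, 0], "delta_rot": [0, 0, 0], "fingers": 0.01}
    - {"linear": [0, 0, 0], "delta_rot": [0, 0, 0], "fingers": 0.01}

```text
clock: 7.92
position: [0.6631, 0.2734, 0.0308]
ee_rot: [-0.003, 0.997, -0.076, 0.004]
contact_force: [-0.0, -0.7, 0.2]
width: 0.0097
```

Request:
send_rows:
  plan:
    - {"linear": [0, 0.0, -0.03], "delta_rot": [0, 0, 0], "fingers": 0.01}
    - {"linear": [0, 0.0, -0.03], "delta_rot": [0, 0, 0], "fingers": 0.01}
    - {"linear": [0, 0.0, 0], "delta_rot": [0, 0, 0], "fingers": 0.01}

```text
clock: 8.17
position: [0.6605, 0.2732, 0.0894]
ee_rot: [-0.001, 0.997, -0.075, 0.001]
contact_force: [0.9, 0.5, 0.9]
width: 0.0101
```

```bash
python3 -c "
from h import *
go(.038,-.022,.06);cuv()"
```

```text
tray pos [0.0944 0.1242 0.0894] yaw -8.62 tilt [ 0.0018  0.0021 -1.    ] tool delta [-0.0579  0.1457  0.0289] w 0.010059545304169722 F [0.9 0.5 0.9] t 8.1667
side o 58 [0.0382 0.0178] ang 174.7
side o 62 [-0.0256  0.0395] ang 6.7
side o 77 [0.0756 0.1409] ang 167.2
side b 28 [-0.0834 -0.0157] ang 175.7
scene o 36 [0.0379 0.0185] ang 171.3
scene o 44 [0.0664 0.1349] ang 169.5
scene o 43 [-0.0268  0.0405] ang 4.8
scene b 28 [-0.0837 -0.0154] ang 177.3
```

Orange 1 is in the trough and the others haven't moved. Next, orange 2.

Request:
send_rows:
  plan:
    - {"linear": [-0.0145, 0.036, 0], "delta_rot": [0, 0, 0.3], "fingers": 0.01}
    - {"linear": [-0.0145, 0.036, 0], "delta_rot": [0, 0, 0.3], "fingers": 0.01}
    - {"linear": [-0.0145, 0.036, 0], "delta_rot": [0, 0, 0], "fingers": 0.01}
    - {"linear": [-0.0145, 0.036, 0], "delta_rot": [0, 0, 0], "fingers": 0.01}
    - {"linear": [0, 0, 0], "delta_rot": [0, 0, 0], "fingers": 0.01}
    - {"linear": [0, 0, 0], "delta_rot": [0, 0, 0], "fingers": 0.01}

```text
clock: 8.77
position: [0.5691, 0.1332, 0.076]
ee_rot: [0.002, 0.997, -0.08, -0.009]
contact_force: [-0.0, -0.0, -0.0]
width: 0.0103
```

```bash
python3 -c "
from h import *
go(.038,-.018,.031)"
```

```text
tray pos [ 0.0265 -0.0286  0.076 ] yaw -9.2 tilt [-0.018  -0.0021 -0.9998] tool delta [ 0.0122 -0.0108  0.0448] w 0.010310243537147021 F [-0. -0. -0.] t 8.7667
```

Request:
send_rows:
  plan:
    - {"linear": [0.006, -0.005, 0.01], "delta_rot": [0, 0.5, 0], "fingers": 0.01}
    - {"linear": [0.006, -0.005, 0.01], "delta_rot": [0, 0.5, 0], "fingers": 0.01}
    - {"linear": [0, 0, 0.008], "delta_rot": [0, 0, 0], "fingers": 0.01}
    - {"linear": [0, 0, 0.006], "delta_rot": [0, 0, 0], "fingers": 0.01}
    - {"linear": [0, 0, 0], "delta_rot": [0, 0, 0], "fingers": 0.01}

```text
clock: 9.18
position: [0.5817, 0.1412, 0.0373]
ee_rot: [0.003, 0.997, -0.081, -0.002]
contact_force: [-1.3, -1.0, 0.3]
width: 0.0097
```

```bash
python3 -c "
from h import *
go(.038,-.018,.031)"
```

```text
tray pos [ 0.0376 -0.0187  0.0373] yaw -9.3 tilt [-0.0049 -0.0054 -1.    ] tool delta [ 0.0004 -0.0008  0.0063] w 0.009730150506462299 F [-1.3 -1.   0.3] t 9.1833
```

Request:
send_rows:
  plan:
    - {"linear": [0, 0, 0.004], "delta_rot": [0, 0, 0], "fingers": 0.01}
    - {"linear": [0, 0, 0.002], "delta_rot": [0, 0, 0], "fingers": 0.01}
    - {"linear": [0, 0, 0], "delta_rot": [0, 0, 0], "fingers": 0.01}

```text
clock: 9.43
position: [0.5813, 0.1418, 0.0299]
ee_rot: [0.003, 0.997, -0.08, -0.003]
contact_force: [1.4, 0.2, 0.1]
width: 0.01
```

Request:
send_rows:
  plan:
    - {"linear": [0, -0.012, 0], "delta_rot": [0, 0, 0], "fingers": 0.01}
    - {"linear": [0, -0.012, 0], "delta_rot": [0, 0, 0], "fingers": 0.01}
    - {"linear": [0, -0.012, 0], "delta_rot": [0, 0, 0], "fingers": 0.01}
    - {"linear": [0, -0.012, 0], "delta_rot": [0, 0, 0], "fingers": 0.01}
    - {"linear": [0, -0.012, 0], "delta_rot": [0, 0, 0], "fingers": 0.01}

```text
clock: 9.85
position: [0.5923, 0.2052, 0.0308]
ee_rot: [0.003, 0.997, -0.082, -0.002]
contact_force: [0.3, 0.2, -0.3]
width: 0.0102
```

```bash
python3 -c "
from h import *
go(.038,.122,.031);cuv()"
```

```text
tray pos [0.0379 0.0461 0.0308] yaw -9.39 tilt [-0.0051 -0.0051 -1.    ] tool delta [-0.0002 -0.0758 -0.0007] w 0.010242088987332754 F [ 0.3  0.2 -0.3] t 9.85
side o 63 [0.039  0.0631] ang 168.0
side o 67 [-0.0263  0.0395] ang 7.9
side o 72 [0.0772 0.14  ] ang 166.9
scene o 44 [0.0353 0.0689] ang 167.3
scene o 41 [0.0717 0.1328] ang 168.0
scene o 49 [-0.0263  0.0394] ang 3.0
```

Request:
send_rows:
  plan:
    - {"linear": [0, -0.012, 0], "delta_rot": [0, 0, 0], "fingers": 0.01}
    - {"linear": [0, -0.012, 0], "delta_rot": [0, 0, 0], "fingers": 0.01}
    - {"linear": [0, -0.012, 0], "delta_rot": [0, 0, 0], "fingers": 0.01}
    - {"linear": [0, -0.012, 0], "delta_rot": [0, 0, 0], "fingers": 0.01}
    - {"linear": [0, -0.012, 0], "delta_rot": [0, 0, 0], "fingers": 0.01}
    - {"linear": [0, -0.012, 0], "delta_rot": [0, 0, 0], "fingers": 0.01}
    - {"linear": [0, -0.003, 0], "delta_rot": [0, 0, 0], "fingers": 0.01}
    - {"linear": [0, 0, 0], "delta_rot": [0, 0, 0], "fingers": 0.01}

```text
clock: 10.62
position: [0.6057, 0.2897, 0.03]
ee_rot: [0.002, 0.997, -0.08, -0.002]
contact_force: [-0.8, -0.1, -0.4]
width: 0.0099
```

Request:
send_rows:
  plan:
    - {"linear": [0, 0.0, -0.03], "delta_rot": [0, 0, 0], "fingers": 0.01}
    - {"linear": [0, 0.0, -0.03], "delta_rot": [0, 0, 0], "fingers": 0.01}
    - {"linear": [0, 0.0, 0], "delta_rot": [0, 0, 0], "fingers": 0.01}

```text
clock: 10.87
position: [0.6039, 0.2896, 0.0888]
ee_rot: [0.004, 0.997, -0.079, -0.005]
contact_force: [0.8, -0.4, 1.3]
width: 0.0099
```

```bash
python3 -c "
from h import *
go(-.022,.003,.09);cuv()"
```

```text
tray pos [0.0359 0.1313 0.0888] yaw -9.1 tilt [-0.0113 -0.0079 -0.9999] tool delta [-0.0581  0.1282  0.0006] w 0.009918157914775393 F [ 0.8 -0.4  1.3] t 10.8667
side o 63 [-0.026   0.0394] ang 7.3
side o 72 [0.0772 0.14  ] ang 166.9
side o 79 [0.0182 0.1405] ang 167.4
side b 28 [-0.0834 -0.0157] ang 175.7
scene o 90 [0.0388 0.1339] ang 169.2
scene o 43 [-0.0276  0.0401] ang 4.5
scene b 27 [-0.0838 -0.0156] ang 177.1
```

Request:
send_rows:
  plan:
    - {"linear": [-0.0145, 0.031, 0], "delta_rot": [0, 0, 0], "fingers": 0.01}
    - {"linear": [-0.0145, 0.031, 0], "delta_rot": [0, 0, 0], "fingers": 0.01}
    - {"linear": [-0.0145, 0.031, 0], "delta_rot": [0, 0, 0], "fingers": 0.01}
    - {"linear": [-0.0145, 0.031, 0], "delta_rot": [0, 0, 0], "fingers": 0.01}
    - {"linear": [0, 0, 0], "delta_rot": [0, 0, 0], "fingers": 0.01}
    - {"linear": [0, 0, 0], "delta_rot": [0, 0, 0], "fingers": 0.01}

```text
clock: 11.47
position: [0.5155, 0.1692, 0.0787]
ee_rot: [0.008, 0.997, -0.079, -0.015]
contact_force: [0.6, 0.7, 0.3]
width: 0.0098
```

```bash
python3 -c "
from h import *
go(-.022,.003,.031)"
```

```text
tray pos [-0.0321 -0.0017  0.0787] yaw -9.11 tilt [-0.0305 -0.0135 -0.9994] tool delta [ 0.0114 -0.0055  0.0473] w 0.009823657246349485 F [0.6 0.7 0.3] t 11.4667
```

Request:
send_rows:
  plan:
    - {"linear": [0.0055, -0.003, 0.01], "delta_rot": [0.4, 0.9, 0], "fingers": 0.01}
    - {"linear": [0.0055, -0.003, 0.01], "delta_rot": [0.4, 0.9, 0], "fingers": 0.01}
    - {"linear": [0, 0, 0.008], "delta_rot": [0, 0, 0], "fingers": 0.01}
    - {"linear": [0, 0, 0.006], "delta_rot": [0, 0, 0], "fingers": 0.01}
    - {"linear": [0, 0, 0], "delta_rot": [0, 0, 0], "fingers": 0.01}

```text
clock: 11.88
position: [0.5264, 0.173, 0.0401]
ee_rot: [0.003, 0.997, -0.08, -0.0]
contact_force: [0.7, -0.2, 0.4]
width: 0.0099
```

```bash
python3 -c "
from h import *
go(-.022,.003,.031)"
```

```text
tray pos [-0.022   0.0039  0.0401] yaw -9.18 tilt [-9.0e-04 -5.1e-03 -1.0e+00] tool delta [0.     0.0008 0.0091] w 0.009934044639622035 F [ 0.7 -0.2  0.4] t 11.8833
```

Request:
send_rows:
  plan:
    - {"linear": [-0.003, 0, 0.006], "delta_rot": [0, 0, 0], "fingers": 0.01}
    - {"linear": [0, 0, 0.003], "delta_rot": [0, 0, 0], "fingers": 0.01}
    - {"linear": [0, 0, 0], "delta_rot": [0, 0, 0], "fingers": 0.01}

```text
clock: 12.13
position: [0.5232, 0.1742, 0.0295]
ee_rot: [0.003, 0.997, -0.08, -0.001]
contact_force: [-0.1, 0.4, 0.5]
width: 0.0101
```

Request:
send_rows:
  plan:
    - {"linear": [0, -0.012, 0], "delta_rot": [0, 0, 0], "fingers": 0.01}
    - {"linear": [0, -0.012, 0], "delta_rot": [0, 0, 0], "fingers": 0.01}
    - {"linear": [0, -0.012, 0], "delta_rot": [0, 0, 0], "fingers": 0.01}
    - {"linear": [0, -0.012, 0], "delta_rot": [0, 0, 0], "fingers": 0.01}

```text
clock: 12.47
position: [0.5315, 0.2243, 0.0297]
ee_rot: [0.003, 0.997, -0.081, -0.001]
contact_force: [-0.3, 0.0, 0.8]
width: 0.0098
```

```bash
python3 -c "
from h import *
go(-.024,.125,.031);cuv()"
```

```text
tray pos [-0.0251  0.0553  0.0297] yaw -9.3 tilt [-0.0024 -0.0053 -1.    ] tool delta [ 0.001  -0.0697 -0.0017] w 0.009770282077217272 F [-0.3  0.   0.8] t 12.4667
side o 62 [-0.0244  0.0725] ang 168.5
side o 72 [0.0772 0.14  ] ang 166.9
side o 72 [0.0201 0.1396] ang 168.1
side b 32 [-0.0823 -0.0159] ang 173.2
scene o 92 [0.0383 0.1337] ang 169.3
scene o 48 [-0.0258  0.0783] ang 168.3
scene b 30 [-0.083  -0.0152] ang 176.2
```

Request:
send_rows:
  plan:
    - {"linear": [0, -0.012, 0], "delta_rot": [0, 0, 0], "fingers": 0.01}
    - {"linear": [0, -0.012, 0], "delta_rot": [0, 0, 0], "fingers": 0.01}
    - {"linear": [0, -0.012, 0], "delta_rot": [0, 0, 0], "fingers": 0.01}
    - {"linear": [0, -0.012, 0], "delta_rot": [0, 0, 0], "fingers": 0.01}
    - {"linear": [0, -0.012, 0], "delta_rot": [0, 0, 0], "fingers": 0.01}
    - {"linear": [0, -0.01, 0], "delta_rot": [0, 0, 0], "fingers": 0.01}
    - {"linear": [0, 0, 0], "delta_rot": [0, 0, 0], "fingers": 0.01}

```text
clock: 13.15
position: [0.5443, 0.3035, 0.0297]
ee_rot: [0.002, 0.997, -0.079, 0.0]
contact_force: [-0.5, -0.1, 0.3]
width: 0.0102
```

Request:
send_rows:
  plan:
    - {"linear": [0, 0.0, -0.035], "delta_rot": [0, 0, 0], "fingers": 0.01}
    - {"linear": [0, 0.0, -0.035], "delta_rot": [0, 0, 0], "fingers": 0.01}
    - {"linear": [0, 0.0, -0.035], "delta_rot": [0, 0, 0], "fingers": 0.01}
    - {"linear": [0, 0.0, -0.035], "delta_rot": [0, 0, 0], "fingers": 0.01}
    - {"linear": [0, 0.0, 0], "delta_rot": [0, 0, 0], "fingers": 0.01}
    - {"linear": [0, 0.0, 0], "delta_rot": [0, 0, 0], "fingers": 0.01}

```text
clock: 13.65
position: [0.5422, 0.3044, 0.1723]
ee_rot: [0.005, 0.997, -0.078, -0.004]
contact_force: [-0.7, 0.1, -0.4]
width: 0.0097
```

```bash
python3 -c "
from h import *
go(-.022,.003,.09);cuv()
save('side','d9.png'); save('wrist','w9.png'); a=cv2.imread('pics/d9.png')[150:330,160:340]; b=cv2.imread('pics/w9.png')
cv2.imwrite('pics/c9.png',np.hstack([cv2.resize(a,(400,400),interpolation=cv2.INTER_CUBIC),cv2.resize(b,(400,400))]))
for cam in ['side','scene']:
  im=manip.get_image(cam)
  for t in ['amber_vial','timer','tape_roll','red_marker']:
    for r in manip.masks_of(t,cam)[:2]: print(cam,t,round(r['p'],2),r['extent'])
"
```

```text
tray pos [-0.0274  0.1361  0.1723] yaw -8.93 tilt [-0.0087 -0.0096 -0.9999] tool delta [0.0053 0.1322 0.0837] w 0.00974671030876581 F [-0.7  0.1 -0.4] t 13.65
side o 72 [0.0772 0.14  ] ang 166.9
side o 71 [0.0204 0.1394] ang 169.0
side o 75 [-0.0412  0.1296] ang 168.9
scene o 93 [0.0381 0.1338] ang 169.3
scene o 54 [-0.0515  0.1235] ang 168.4
scene b 27 [-0.0838 -0.0156] ang 177.1
side timer 0.54 [344.0, 159.9, 366.2, 172.4]
side timer 0.31 [165.8, 316.8, 216.4, 330.9]
side tape_roll 0.75 [227.6, 326.0, 261.1, 358.7]
side red_marker 0.65 [164.8, 316.0, 218.0, 330.4]
scene amber_vial 0.55 [353.4, 198.3, 363.8, 218.8]
scene tape_roll 0.64 [187.4, 311.2, 215.4, 338.6]
scene red_marker 0.56 [146.8, 290.2, 184.3, 313.4]
scene red_marker 0.22 [275.8, 247.7, 282.8, 261.2]
```

View pics/c9.png

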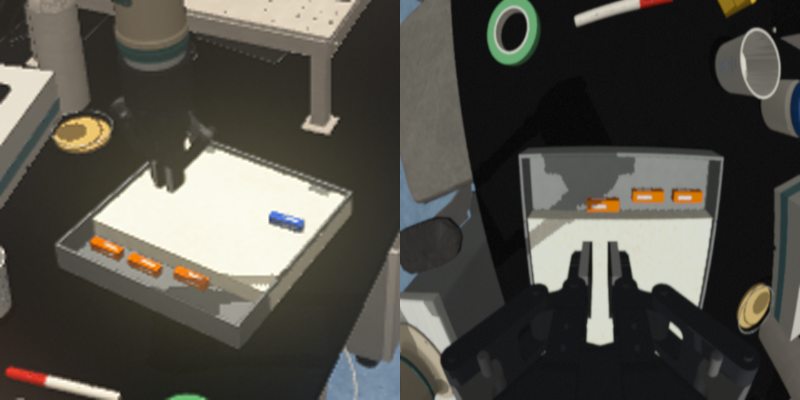

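All three oranges show in the trough, at crop (107,247), (145,264) and (190,277), with blue alone on the deck at (287,220). Orange 3 is close to the deck wall, so I'll triangulate its height.

```bash
python3 -c "
from h import *
# per orange: tray coords as function of z from both cameras
def lines(cam):
    im=manip.get_image(cam); c=manip.camera_info(cam); R=cv2.Rodrigues(c['rvec'])[0]; o=-R.T@c['tvec']; L=[]
    for a,cc,p in color_blobs(im,'o'):
        for q in ([cc] if a<85 else [p[p[:,0]<cc[0]].mean(0),p[p[:,0]>=cc[0]].mean(0)]):
            w=toplane(cam,q,.012)[0]; d=w[:2]-C
            if abs(d@U)<.15 and .08<d@V<.2: L.append((d@U,d@V,o,(w-o)/np.linalg.norm(w-o)))
    return sorted(L,key=lambda l:l[0])
def wr():
    im=manip.get_image('wrist'); c=manip.camera_info('wrist'); R=cv2.Rodrigues(c['rvec'])[0]; o=-R.T@c['tvec']; K=c['K'];L=[]
    for a,cc,p in color_blobs(im,'o'):
        d=(cc-K[:2,2])/K[0,0]; r=np.hypot(*d); v=R.T@np.r_[d/r*np.sin(r),np.cos(r)]; w=(o+v*(.012-o[2])/v[2])[:2]-C
        if abs(w@U)<.15 and .08<w@V<.2: L.append((w@U,w@V,o,v))
    return sorted(L,key=lambda l:l[0])
A=[lines('side'),lines('scene'),wr()]; print([[np.round(l[:2],4).tolist() for l in a] for a in A])
for t in zip(*A):
    S=[np.eye(3)-np.outer(l[3],l[3]) for l in t]; X=np.linalg.solve(sum(S),sum(s@l[2] for s,l in zip(S,t))); d=X[:2]-C; print('tray',(d@U).round(4),(d@V).round(4),'z',X[2].round(4))
"
```

```text
[[[-0.0244, 0.1084], [0.039, 0.1185], [0.0974, 0.1192]], [[-0.026, 0.1075], [0.0373, 0.1181], [0.0991, 0.1176]], [[-0.0222, 0.107], [0.0404, 0.118], [0.0996, 0.1184]]]
tray -0.0222 0.1055 z 0.0083
tray 0.0409 0.1165 z 0.009
tray 0.0995 0.1177 z 0.0109
```

All three lie flat on the trough floor, and the arm is clear at z≈0.17.

```bash
python3 -c "
from h import *
print(manip.sign_off(), manip.get_state()['clock'])"
```

```text
the job is handed in; nothing more can be done
the job is handed in; nothing more can be done
```

All three orange cuvettes are in the trough, and the job was handed in at about 14 s of the 48 s limit. I pushed each one over the open edge with the nearly closed fingertips and never gripped one.

- **Oranges:** triangulating from three cameras put their centres at z ≈ 8–11 mm, which matches lying flat on the trough floor.
- **Blue cuvette:** the last reading, from the scene camera, put it within about 1 mm of where it started. The side camera's colour check missed it that time, but the last picture showed it alone on the deck.
- **Bystanders:** the tape roll and marker were found unmoved by both cameras. The vial was found only by the scene camera and the timer only by the side camera. Their boxes sat a few pixels from the starting ones, within the networks' scatter. The arm's path kept well clear of both.
- **Forces:** contact readings stayed within the noise, about 2 N or less. At hand-in the arm was free, at z ≈ 0.17 m.
- **Disagreement:** both cameras showed the fingertips about 25–30 mm higher than the stated offset from the TCP. I set the sweep height from the pictures and force readings instead. The cause is unexplained.

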